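Load a battery cell tester and hold its contacts closed

ROBOT

A 6-joint arm with a two-finger parallel gripper is mounted at the origin on a cart in front of the work surface, level with it; the furniture and walls round the work are solid. World frame = base frame: x ahead of the robot, y to its left, z up, the work surface at z = 0. Lengths are in m, angles in rad, forces in N, time in s.
With the tool pointing down it reaches from about 0.275 to 0.875 m from the base axis. Payload 12.5 kg.
Tool frame: the origin (TCP) lies on the centre line of the jaws, within the pads' length; the fingertips stand 25 mm ahead of it and the grasp point (between the pads) lies 6 mm ahead of it (r.tips_ahead is the distance from the TCP to the fingertips, in m); z points along the fingers, y is the line along which they close (so a half turn about z gives the same grasp; the last joint's range is limited). The gripper opens to 85 mm and grips with 20 to 120 N. Pads are 22 mm wide; open, the fingers measure 114 mm over their backs; the gripper's body (76 mm by 85 mm) begins 54 mm behind the grasp point. The pads swing forward as they close: fully open they stand 13 mm farther back than shut.
Start: joints at [1.263, 0.351, 1.652, -0, 1.139, -0.085], TCP at [0.121, 0.536, 0.256] pointing down, gripper open.
Joint ranges: [-2.75, 2.75], [-0.79, 2.1], [0.01, 2.65], [-1.57, 4.71], [0.07, 3.14], [-2.87, 2.87]. Speed limits (rad/s): [2.22, 2.22, 2.79, 3.14, 3.14, 3.14].

INTERFACE

Orientations are given as a unit quaternion [w, x, y, z].
In Python, from station import r, get_image, get_calibration gives the robot as it stands.
- The arm moves only by the tool send_rows, never from a script. Its argument "steps" is a list of rows, each a list of 4 numbers: the shift along the world's x, y, z in m, then the turn about the world's z in rad. A call has 1 to 5 rows; each row shifts and turns the commanded pose from where the row before left it; what a row does not reach is not made up. A row lasts 1/12 s, in which the tool goes at most 41.7 mm and 7.16 degrees, less where a joint would pass 70% of its speed; a pose out of reach is approached as far as the arm can. A call with a gripper value outside its range is refused whole. "fingers" is the closure, from -1 (fully open) to 1 (shut), set as the call begins (left out, the last holds). The fingers move at their own pace and stop on an object; "force" is the grip in N (left out, the last holds). Time passes only in rows, so rows that do not move let the fingers close. It gives the time, the measured TCP pose, the force, the opening and the grip force at its end, in the units of the state.
- r.read_state(): the state, without advancing time (a new reading comes with each control period).
- get_image(name): name is "scene" or "top" or "wrist"; returns (picture, depth): 480x640x3 uint8, red, green, blue; 480x640 float32, m along the optical axis (not along the pixel's ray), 0 where there is no reading.
- get_calibration(name): a dict with "fx", "fy", "cx", "cy" (pixels), "k1" (the pictures are not rectified: a ray, as slopes to the right and down, at radius r is drawn at 1 + k1 r^2 times it, then the intrinsics apply), "rvec" (rotation vector, rad) and "tvec" (3), from world to camera coordinates, as OpenCV has them. Camera axes: x right, y down, z forward; pixel columns grow to the right and rows downward; lengths in m; the calibration is good to about 2 mm. A picture is of the moment at which its call begins: read the wrist's pose just before it. get_calibration takes no time and is no camera call; for the wrist camera it gives the pose at the moment of the call.
- r.close_job(): hands the job in; it is judged then, once.
The state is a dict: "time": time; "q": joint angles; "joint_vel": joint speeds; "tau": joint torques, N m; "tcp_pos": TCP position; "tool_rot": TCP orientation; "ft_force": force on the tool from outside, world axes, zero at the start; "wrist_torque": the same for the moment, N m; "opening": finger opening in m; "finger_force": force on a finger pad.
Only numpy, scipy, OpenCV 4.12 (cv2) and the standard library are available. Lean on these libraries where they do the work, as an engineer would, in place of code of your own. Each camera call takes 0.05 s, during which the arm holds its last target. There are 200 camera calls.

TASK

Load the cell tester on the desk: stand the three loose battery cells, terminal up, one in each pocket of the pulled-out tray, and then push the tray fully home under the press head. Then press the black palm knob down 18 mm, to the long line on the scale, so that the sprung contacts bear half compressed on the cells (never on to the ram's hard stop), and finish while still holding it there, because the ram springs open if let go. Leave the meter, screwdriver and tape where they are.

Things in the scene. Friction and masses are not known exactly. Their poses are not given: they have to be found in the camera images.
- cell_a: Lithium battery cell, one of three alike: plain grey cylinder, 26 mm diameter, 65 mm tall, with a flat metal terminal 13 mm wide standing 2 mm proud on its top (67 mm in all), about 90 g. Starts standing loose on the desk, terminal up. Origin: centre of its underside; z axis points to the terminal.
- cell_b: Lithium battery cell, one of three alike: plain grey cylinder, 26 mm diameter, 65 mm tall, with a flat metal terminal 13 mm wide standing 2 mm proud on its top (67 mm in all), about 90 g. Starts standing loose on the desk, terminal up. Origin: centre of its underside; z axis points to the terminal.
- cell_c: Lithium battery cell, one of three alike: plain grey cylinder, 26 mm diameter, 65 mm tall, with a flat metal terminal 13 mm wide standing 2 mm proud on its top (67 mm in all), about 90 g. Starts standing loose on the desk, terminal up. Origin: centre of its underside; z axis points to the terminal.
- pocket_0 (a point): Centre of the floor of the right-hand (-y) pocket of the tray; moves with it. Pockets: square, 30.5 mm wide, 26 mm deep, 38 mm apart in a row, mouths chamfered 2.5 mm, in a black block 46 x 116 x 32 mm (top 26 mm above this point). A seated cell's underside lies here. x: the way the tray slides home; y: along the row; z up.
- pocket_1 (a point): Centre of the floor of the middle pocket of the tray; moves with it. Pockets: square, 30.5 mm wide, 26 mm deep, 38 mm apart in a row, mouths chamfered 2.5 mm, in a black block 46 x 116 x 32 mm (top 26 mm above this point). A seated cell's underside lies here. x: the way the tray slides home; y: along the row; z up.
- pocket_2 (a point): Centre of the floor of the left-hand (+y) pocket of the tray; moves with it. Pockets: square, 30.5 mm wide, 26 mm deep, 38 mm apart in a row, mouths chamfered 2.5 mm, in a black block 46 x 116 x 32 mm (top 26 mm above this point). A seated cell's underside lies here. x: the way the tray slides home; y: along the row; z up.
- tray_post (a point): Centre of the top of the tray's pull post: black upright round post, 17 mm diameter, 34 mm high, on the thin steel tongue (50 mm wide) before the pocket block. It is 28 mm above the pocket floors and 80 mm before the middle pocket (tray -x). The flat tongue at the post's foot is 34 mm below this point, 26 mm above the desk.
- tray (a joint): Slide of the tray, m: 0 fully home against the stop, with the pockets right under the press head; grows to 0.135 pulled out towards the robot. Starts at 0.115 to 0.135. Only friction (about 2 N) holds it. With the tray out, the pockets are clear of everything overhead.
- knob_top (a point): Centre of the flat top of the black palm knob on the press ram (36 mm flat, 42 mm knob), 236 mm above the desk with the ram up; it goes straight down with the ram and springs back up if let go. The bridge below the knob is 172 mm wide, 44 mm deep, its top 184 mm above the desk, on two columns.
- ram (a joint): Ram travel, m: 0 up (start), grows as the knob goes down, hard stop 0.024. The three contacts meet seated cells at about 0.012 and are half compressed at 0.018. Force: 5 N to start, 7 N at 0.018 from the return spring, plus about 3 N per contact (450 N/m): some 16 N. A pointer on the head's right front runs along a white strip whose long line marks 0.018.
- knob: The black palm knob itself: 42 mm wide, 26 mm high, flat on top; it can swivel idly about the upright axis of the ram. Its frame's origin lies on the press axis at desk level while the ram is up; z up.
- contact_0: Brass sprung contact under the press head, above the right-hand pocket when the tray is home: 12 mm flat tip, 111 mm above the desk with the ram up (12 mm above a seated cell), 12 mm of spring travel. Its frame's origin is on the press axis at desk level while the ram is up.
- contact_1: Brass sprung contact under the press head, above the middle pocket when the tray is home: 12 mm flat tip, 111 mm above the desk with the ram up (12 mm above a seated cell), 12 mm of spring travel. Its frame's origin is on the press axis at desk level while the ram is up.
- contact_2: Brass sprung contact under the press head, above the left-hand pocket when the tray is home: 12 mm flat tip, 111 mm above the desk with the ram up (12 mm above a seated cell), 12 mm of spring travel. Its frame's origin is on the press axis at desk level while the ram is up.
- red_meter: Bystander: red hand meter with a display, 62 x 121 x 38 mm, lying on the desk. Origin: centre of its underside.
- screwdriver: Bystander: screwdriver with red handle, 24 x 176 x 24 mm, lying on the desk. Origin: centre of its underside.
- tape_roll: Bystander: roll of orange tape, 72 mm diameter, 24 mm high, lying flat. Origin: centre of its underside.

How it is judged:
By the outcome, as a careful person would: the job done as asked, in the order asked, and still so for the second after the job is handed in, while the arm keeps its last pose, push and grip.
It also fails if it takes over 72 s, if anything falls off the work surface, if the arm or the gripper's body presses on something with over 40 N, if the wrist force passes 120 N, or if a joint passes its speed limit or range.

## Working session

There is one attempt and no reset: what is moved stays moved. The work goes in short steps, Python scripts to look and compute and a tool call to move; the robot and the scene stay as the last step left them, time stands still between calls to the robot, and variables do not carry over. Pictures are saved under pics/ and viewed, at most 10 in all, crops included, and the job is handed in when it is done.

Besides the shell and the picture viewer there is one more tool, called after "Emit:" by a JSON object that holds its "api" and its "payload", one argument or row to a line. send_rows: Moves the arm, as the interface text tells. Its arguments: {"type":"object","properties":{"steps":{"type":"array","items":{"type":"array","items":{"type":"number"}}},"fingers":{"type":"number"},"force":{"type":"number"}},"required":["steps"]}

```bash
ls; mkdir -p pics; cat > h.py <<'E'
import numpy as np, cv2
from station import r, get_image, get_calibration
def cal(n):
    c=get_calibration(n); R=cv2.Rodrigues(np.array(c["rvec"],float))[0]; t=np.array(c["tvec"],float).ravel(); return c,R,t
def rays(c,uv):
    uv=np.atleast_2d(uv).astype(float); d=np.c_[(uv[:,0]-c["cx"])/c["fx"],(uv[:,1]-c["cy"])/c["fy"]]; x=d.copy()
    for _ in range(20): x=d/(1+c["k1"]*(x**2).sum(1,keepdims=True))
    return np.c_[x,np.ones(len(x))]
def onplane(C,uv,z):
    c,R,t=C; d=rays(c,uv)@R; o=-R.T@t; s=(z-o[2])/d[:,2]; return o+d*s[:,None]
def cloud(C,D):
    c,R,t=C; v,u=np.mgrid[:480,:640]; p=rays(c,np.c_[u.ravel(),v.ravel()])*D.reshape(-1,1)
    return ((p-t)@R).reshape(480,640,3)
def proj(C,P):
    c,R,t=C; p=np.atleast_2d(P)@R.T+t; x=p[:,:2]/p[:,2:]; x=x*(1+c["k1"]*(x**2).sum(1,keepdims=True)); return x*[c["fx"],c["fy"]]+[c["cx"],c["cy"]]
def save(n,im): cv2.imwrite(f"pics/{n}.png",im[...,::-1])
E
python3 - <<'E'
from h import *
for n in("scene","top"):
    C=cal(n); im,D=get_image(n); save(n,im); np.savez(f"pics/{n}.npz",im=im,D=D); print(n,C[0],"cam",-C[1].T@C[2])
print(r.read_state())
E
```

```text
pics
scene {'fx': 451.09108080341616, 'fy': 451.09108080341616, 'cx': 315.04746840162966, 'cy': 233.22296773272538, 'k1': 0.02636568938232668, 'rvec': array([ 2.27004927, -0.52783382,  0.25784822]), 'tvec': array([-0.47723968,  0.25046456,  0.94289519])} cam [ 0.17706385 -0.67381935  0.8331611 ]
top {'fx': 577.158728930135, 'fy': 577.158728930135, 'cx': 316.3691430638906, 'cy': 244.8282273157851, 'k1': -0.015920974379606066, 'rvec': array([ 2.12182207, -2.08551002,  0.14121299]), 'tvec': array([-0.0342138 ,  0.55396657,  1.69340349])} cam [ 0.23928284 -0.11133011  1.76238879]
{'time': 0.1, 'q': array([ 1.26338810e+00,  3.51180847e-01,  1.65237527e+00, -2.77539945e-05,
        1.13912629e+00, -8.45685752e-02]), 'joint_vel': array([-0.00069459, -0.00194102, -0.00118782,  0.00183676, -0.00129062,
        0.00033964]), 'tau': array([ 1.57036757e-03, -5.06830931e+01, -2.91877002e+01, -4.22705489e-05,
        2.69274904e-03,  5.74890876e-06]), 'tcp_pos': array([0.12142729, 0.5361353 , 0.25580731]), 'tool_rot': array([-9.37477056e-05,  1.11183643e-01,  9.93799729e-01, -5.36900113e-04]), 'ft_force': array([ 0.12067838, -0.98369925,  0.01874019]), 'wrist_torque': array([-0.01288421, -0.02036033,  0.00144584]), 'finger_force': 0.0, 'opening': 0.08568346121878814}
```

View pics/scene.png

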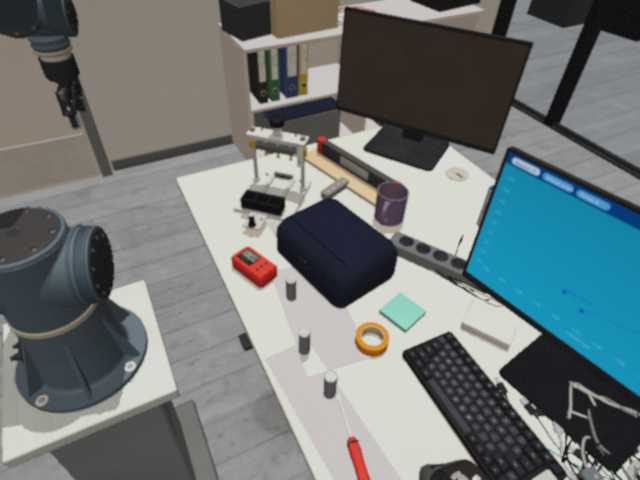

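View pics/top.png

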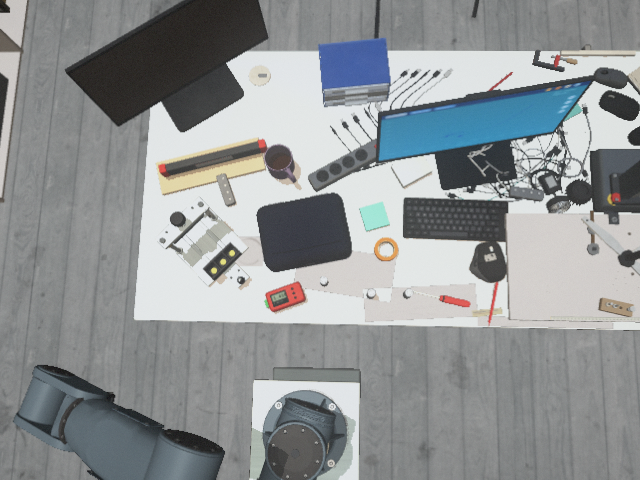

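The scene view shows the cells at (291,287), (304,341) and (330,383) and the tester at about (270,175). In the top view the cells are at (324,282), (371,294) and (407,294), the tray at (222,260) and the knob at (177,218). Next I'll measure them.

```bash
python3 - <<'E'
from h import *
Z={n:np.load(f"pics/{n}.npz") for n in("scene","top")}; C={n:cal(n) for n in Z}
P={n:cloud(C[n],Z[n]["D"]) for n in Z}
for n,c in(("top",[(324,282),(371,294),(407,294)]),("scene",[(291,287),(304,341),(330,383)])):
    for u,v in c:
        w=P[n][v-22:v+22,u-18:u+18].reshape(-1,3); h=w[(w[:,2]>.05)&(w[:,2]<.09)]
        print(n,(u,v),"top pts",len(h),h.mean(0).round(4),(h.min(0)).round(3),h.max(0).round(3), "desk",np.median(w[w[:,2]<.03][:,2]).round(4))
# tester height map from both clouds
for n,(u0,v0,u1,v1) in(("top",(150,185,265,300)),("scene",(225,110,325,235))):
    w=P[n][v0:v1,u0:u1].reshape(-1,3); 
    for a,b in((.05,.06),(.06,.066),(.178,.19),(.225,.245)):
        h=w[(w[:,2]>a)&(w[:,2]<b)]; print(n,a,b,len(h), len(h) and (h.mean(0).round(3),h.min(0).round(3),h.max(0).round(3)))
a=cv2.resize(Z["top"]["im"][190:300,150:265],None,fx=4,fy=4,interpolation=2)
b=cv2.resize(Z["scene"]["im"][110:240,225:325],None,fx=4,fy=4,interpolation=2)[:520]
o=np.zeros((520,a.shape[1]+100*4,3),np.uint8); o[:a.shape[0],:a.shape[1]]=a;o[:b.shape[0],a.shape[1]:]=b[:520]
save("crop1",o[:, :800] if 0 else cv2.resize(o,None,fx=.92,fy=.92))
E
```

```text
top (324, 282) top pts 117 [ 0.4724 -0.0314  0.0643] [ 0.435 -0.059  0.05 ] [0.508 0.005 0.084] desk -0.0002
top (371, 294) top pts 63 [ 0.4124 -0.1893  0.065 ] [ 0.401 -0.201  0.053] [ 0.426 -0.177  0.073] desk 0.0001
top (407, 294) top pts 65 [ 0.4144 -0.2985  0.0646] [ 0.403 -0.312  0.051] [ 0.427 -0.287  0.077] desk 0.0
scene (291, 287) top pts 138 [ 0.4523 -0.0496  0.0612] [ 0.434 -0.065  0.05 ] [ 0.503 -0.01   0.069] desk 0.0008
scene (304, 341) top pts 148 [ 0.4106 -0.1952  0.0632] [ 0.399 -0.206  0.05 ] [ 0.425 -0.179  0.071] desk 0.0006
scene (330, 383) top pts 185 [ 0.4125 -0.304   0.0637] [ 0.401 -0.314  0.05 ] [ 0.426 -0.289  0.07 ] desk 0.0011
top 0.05 0.06 256 (array([0.5  , 0.264, 0.056]), array([0.44 , 0.196, 0.05 ]), array([0.64 , 0.407, 0.06 ]))
top 0.06 0.066 75 (array([0.504, 0.262, 0.062]), array([0.446, 0.13 , 0.06 ]), array([0.623, 0.402, 0.066]))
top 0.178 0.19 712 (array([0.59 , 0.351, 0.184]), array([0.515, 0.279, 0.178]), array([0.666, 0.427, 0.19 ]))
top 0.225 0.245 174 (array([0.59 , 0.352, 0.235]), array([0.57 , 0.332, 0.226]), array([0.612, 0.371, 0.243]))
scene 0.05 0.06 428 (array([0.518, 0.27 , 0.056]), array([0.438, 0.192, 0.05 ]), array([0.791, 0.467, 0.06 ]))
scene 0.06 0.066 51 (array([0.651, 0.376, 0.062]), array([0.44 , 0.101, 0.06 ]), array([0.8  , 0.468, 0.066]))
scene 0.178 0.19 587 (array([0.587, 0.345, 0.183]), array([0.512, 0.276, 0.178]), array([0.666, 0.423, 0.19 ]))
scene 0.225 0.245 141 (array([0.586, 0.347, 0.234]), array([0.568, 0.33 , 0.225]), array([0.606, 0.371, 0.24 ]))
```

View pics/crop1.png

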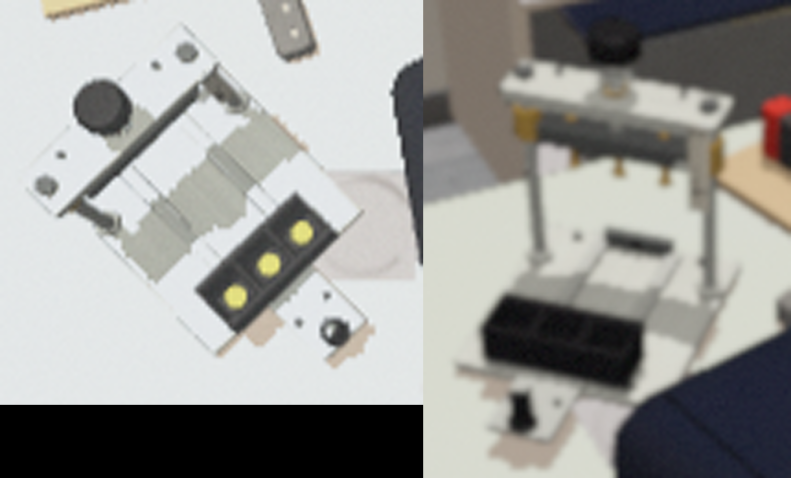

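The crop shows the tray pulled out, with the yellow pocket-floor dots visible in the top view, the post at the front, and the knob at the rear left. I'll refine these positions now.

```bash
python3 - <<'E'
from h import *
Z={n:np.load(f"pics/{n}.npz") for n in("scene","top")}; C={n:cal(n) for n in Z}
P={n:cloud(C[n],Z[n]["D"]) for n in Z}
im=Z["top"]["im"].astype(int)
y=((im[...,0]>170)&(im[...,1]>160)&(im[...,2]<165)).astype(np.uint8); y[:240]=0;y[285:]=0;y[:,:195]=0;y[:,250:]=0
n,l,s,c=cv2.connectedComponentsWithStats(y)
big=[i for i in range(1,n) if s[i,4]>=8]; print([(s[i,4],c[i].round(1)) for i in big])
d=onplane(C["top"],c[big],.032); print("dots",d.round(4)); print("cloud z",[P["top"][int(c[i][1]+.5),int(c[i][0]+.5)].round(3) for i in big])
for n_ in Z:
    w=P[n_].reshape(-1,3); b=w[(w[:,2]>.181)&(w[:,2]<.187)&(abs(w[:,0]-.59)<.11)&(abs(w[:,1]-.35)<.11)]
    R=cv2.minAreaRect(b[:,:2].astype(np.float32)); print(n_,"bridge",R)
    k=w[(w[:,2]>.232)&(w[:,2]<.242)&(abs(w[:,0]-.59)<.05)&(abs(w[:,1]-.35)<.05)]; print("knob",cv2.minEnclosingCircle(k[:,:2].astype(np.float32)),k[:,2].mean())
    k=w[(w[:,2]>.053)&(w[:,2]<.064)&(abs(w[:,0]-.44)<.03)&(abs(w[:,1]-.2)<.03)]; print("post",len(k),k.mean(0),k.min(0),k.max(0))
    for x0,y0 in((.452,-.047),(.413,-.19),(.413,-.3)):
        q=w[(w[:,2]>.058)&(w[:,2]<.075)&(np.hypot(w[:,0]-x0,w[:,1]-y0)<.025)]; print("cell",len(q),q.mean(0).round(4),(q.min(0)+q.max(0)).round(4)/2,q[:,2].max())
    q=w[(w[:,0]>.3)&(w[:,0]<.56)&(w[:,1]>-.14)&(w[:,1]<.14)&(w[:,2]>.02)]; 
    for a in np.arange(-.14,.14,.04):
        g=q[(q[:,1]>a)&(q[:,1]<a+.04)]; print("  y",a.round(2),len(g) and (g[:,0].min().round(3),g[:,2].max().round(3)))
# top dark mask for post
print("tips",r.tips_ahead)
E
```

```text
[(np.int32(28), array([231.5, 252.8])), (np.int32(27), array([222.7, 261.4])), (np.int32(26), array([213.5, 270. ])), (np.int32(9), array([220. , 276.3]))]
dots [[0.5296 0.2363 0.032 ]
 [0.5025 0.262  0.032 ]
 [0.4755 0.2892 0.032 ]
 [0.4564 0.2681 0.032 ]]
cloud z [array([0.529, 0.235, 0.033]), array([0.505, 0.263, 0.026]), array([0.476, 0.288, 0.031]), array([0.461, 0.275, 0.003])]
scene bridge ((0.5880980491638184, 0.3498939871788025), (0.048595327883958817, 0.17453570663928986), 46.10631561279297)
knob ((0.5880066752433777, 0.35062551498413086), 0.021137660369277) 0.23583472092339852
post 19 [0.44429058 0.19587624 0.05681805] [0.43802445 0.19026068 0.05328417] [0.45239156 0.1999163  0.06326392]
cell 91 [ 0.4453 -0.0535  0.0648] [ 0.44605 -0.05305  0.06385] 0.06934884600947393
cell 124 [ 0.4111 -0.194   0.0648] [ 0.41205 -0.1924   0.06425] 0.07050416787774912
cell 157 [ 0.4131 -0.3031  0.0654] [ 0.41385 -0.30135  0.0643 ] 0.07043744919249566
  y -0.14 (np.float64(0.517), np.float64(0.109))
  y -0.1 (np.float64(0.436), np.float64(0.112))
  y -0.06 (np.float64(0.433), np.float64(0.1
[... 434 characters left out ...]
33 0.20190922 0.05805456] [0.43975894 0.19576386 0.05409842] [0.45529972 0.21127008 0.06313364]
cell 56 [ 0.447  -0.0485  0.0647] [ 0.4467  -0.04875  0.06615] 0.07352627709766144
cell 58 [ 0.4122 -0.1896  0.0658] [ 0.4128  -0.1891   0.06605] 0.0725993491325931
cell 58 [ 0.4147 -0.2993  0.0654] [ 0.41485 -0.3001   0.06555] 0.07214242700164065
  y -0.14 (np.float64(0.52), np.float64(0.107))
  y -0.1 (np.float64(0.448), np.float64(0.117))
  y -0.06 (np.float64(0.435), np.float64(0.118))
  y -0.02 (np.float64(0.385), np.float64(0.119))
  y 0.02 (np.float64(0.371), np.float64(0.12))
  y 0.06 (np.float64(0.357), np.float64(0.118))
  y 0.1 (np.float64(0.355), np.float64(0.12))
  y 0.14 0
tips 0.025
```

```bash
python3 - <<'E'
from h import *
Z={n:np.load(f"pics/{n}.npz") for n in("scene","top")}; C={n:cal(n) for n in Z}
for n in Z:
    w=cloud(C[n],Z[n]["D"]).reshape(-1,3)
    for a in(-.12,-.1,-.08,-.06,-.04,-.02,0,.02):
        g=w[(abs(w[:,1]-a)<.01)&(w[:,0]>.46)&(w[:,0]<.6)]; g=g[np.argsort(g[:,0])]
        print(n,a,"x first z>.03,.08,.1:",[g[g[:,2]>h][:1,0].round(3) for h in(.03,.08,.1)],"zmax",g[g[:,0]<.52][:,2].max().round(3))
c,R,t=cal("wrist"); print("wristcam",-R.T@t,R.round(2),c["fx"],r.read_state()["tcp_pos"])
E
```

```text
scene -0.12 x first z>.03,.08,.1: [array([0.519]), array([0.524]), array([0.553])] zmax 0.06
scene -0.1 x first z>.03,.08,.1: [array([0.515]), array([0.521]), array([0.536])] zmax 0.078
scene -0.08 x first z>.03,.08,.1: [array([0.51]), array([0.517]), array([0.53])] zmax 0.09
scene -0.06 x first z>.03,.08,.1: [array([0.507]), array([0.512]), array([0.527])] zmax 0.094
scene -0.04 x first z>.03,.08,.1: [array([0.502]), array([0.509]), array([0.524])] zmax 0.099
scene -0.02 x first z>.03,.08,.1: [array([0.491]), array([0.504]), array([0.518])] zmax 0.101
scene 0 x first z>.03,.08,.1: [array([0.49]), array([0.499]), array([0.515])] zmax 0.105
scene 0.02 x first z>.03,.08,.1: [array([0.489]), array([0.495]), array([0.506])] zmax 0.106
top -0.12 x first z>.03,.08,.1: [array([0.523]), array([0.528]), array([0.554])] zmax 0.012
top -0.1 x first z>.03,.08,.1: [array([0.516]), array([0.523]), array([0.54])] zmax 0.065
top -0.08 x first z>.03,.08,.1: [array([0.513]), array([0.519]), array([0.527])] zmax 0.083
top -0.06 x first z>.03,.08,.1: [array([0.509]), array([0.513]), array([0.524])] zmax 0.093
top -0.04 x first z>.03,.08,.1: [array([0.503]), array([0.512]), array([0.523])] zmax 0.098
top -0.02 x first z>.03,.08,.1: [array([0.494]), array([0.503]), array([0.517])] zmax 0.108
top 0 x first z>.03,.08,.1: [array([0.491]), array([0.5]), array([0.511])] zmax 0.107
top 0.02 x first z>.03,.08,.1: [array([0.491]), array([0.499]), array([0.508])] zmax 0.108
wristcam [0.05528945 0.55150451 0.37326964] [[ 0.22  0.98 -0.  ]
 [ 0.94 -0.21  0.27]
 [ 0.26 -0.06 -0.96]] 394.3020828235644 [0.12142729 0.5361353  0.25580731]
```

Emit:
{"api": "send_rows", "payload": {
  "steps": [
    [0.0163, -0.0293, -0.0028, 0.011],
    [0.0163, -0.0293, -0.0028, 0.011],
    [0.0163, -0.0293, -0.0028, 0.011],
    [0.0163, -0.0293, -0.0028, 0.011],
    [0.0163, -0.0293, -0.0028, 0.011]
  ],
  "fingers": -0.15,
  "force": 25
}}

```text
time: 0.52
tcp_pos: [0.2033, 0.3883, 0.2419]
tool_rot: [-0.0, 0.083, 0.997, -0.0]
ft_force: [1.3, 0.2, 0.4]
opening: 0.0486
finger_force: 0.0
```

Emit:
{"api": "send_rows", "payload": {
  "steps": [
    [0.0163, -0.0293, -0.0028, 0.011],
    [0.0163, -0.0293, -0.0028, 0.011],
    [0.0163, -0.0293, -0.0028, 0.011],
    [0.0163, -0.0293, -0.0028, 0.011],
    [0.0163, -0.0293, -0.0028, 0.011]
  ]
}}

```text
time: 0.93
tcp_pos: [0.2848, 0.2419, 0.2281]
tool_rot: [-0.0, 0.056, 0.998, -0.0]
ft_force: [1.5, 0.1, -0.9]
opening: 0.0493
finger_force: 0.0
```

Emit:
{"api": "send_rows", "payload": {
  "steps": [
    [0.0163, -0.0293, -0.0028, 0.011],
    [0.0163, -0.0293, -0.0028, 0.011],
    [0.0163, -0.0293, -0.0028, 0.011],
    [0.0163, -0.0293, -0.0028, 0.011],
    [0.0163, -0.0293, -0.0028, 0.011]
  ]
}}

```text
time: 1.35
tcp_pos: [0.3663, 0.0952, 0.2142]
tool_rot: [0.0, 0.029, 1.0, 0.0]
ft_force: [0.1, 1.0, 0.0]
opening: 0.0492
finger_force: 0.0
```

Emit:
{"api": "send_rows", "payload": {
  "steps": [
    [0.0163, -0.0293, -0.0028, 0.011],
    [0.0163, -0.0293, -0.0028, 0.011],
    [0.0163, -0.0293, -0.0028, 0.011],
    [0.0163, -0.0293, -0.0028, 0.011],
    [0.0163, -0.0293, -0.0028, 0.011]
  ]
}}

```text
time: 1.77
tcp_pos: [0.4479, -0.0513, 0.2]
tool_rot: [-0.0, 0.001, 1.0, 0.0]
ft_force: [0.1, -0.6, 0.3]
opening: 0.0487
finger_force: 0.0
```

Emit:
{"api": "send_rows", "payload": {
  "steps": [
    [0, 0, 0, 0],
    [0, 0, 0, 0]
  ]
}}

```text
time: 1.93
tcp_pos: [0.4476, -0.0507, 0.1998]
tool_rot: [-0.001, 0.003, 1.0, 0.0]
ft_force: [-1.1, -0.2, 0.3]
opening: 0.0491
finger_force: 0.0
```

```bash
python3 - <<'E'
from h import *
C=cal("wrist"); im,D=get_image("wrist"); save("w1",im); np.savez("pics/w1.npz",im=im,D=D)
P=cloud(C,D); w=P.reshape(-1,3)
q=w[(w[:,2]>.06)&(w[:,2]<.075)&(np.hypot(w[:,0]-.447,w[:,1]+.05)<.03)]; print(len(q),q.mean(0),(q.min(0)+q.max(0))/2,q.min(0),q.max(0))
t=q[q[:,2]>.0662]; print("term",len(t),(t.min(0)+t.max(0))/2,t.max(0)-t.min(0)); print("exp px",proj(C,[[.447,-.05,.067],[.447,-.05,0]]))
E
```

```text
1158 [ 0.44554722 -0.04785299  0.06544368] [ 0.44612173 -0.04794658  0.06432704] [ 0.43336123 -0.06065443  0.06005504] [ 0.45888222 -0.03523873  0.06859903]
term 313 [ 0.44608346 -0.04732841  0.06740157] [0.02107704 0.02234896 0.00239492]
exp px [[321.9837666  232.325302  ]
 [321.82358105 211.18343796]]
```

View pics/w1.png

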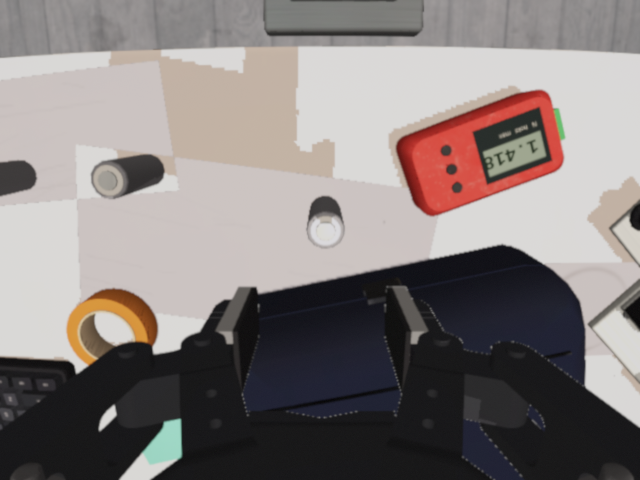

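The wrist view shows cell A at (325,230), straight below and clear of the bag and the meter, with cell B at (110,178). Cell A works out at (0.446, -0.048, 0.067), which agrees with the top view. I'll grasp it now.

Emit:
{"api": "send_rows", "payload": {
  "steps": [
    [-0.0015, 0.0025, -0.03, 0],
    [0, 0, -0.03, 0],
    [0, 0, -0.03, 0],
    [0, 0, -0.03, 0],
    [0, 0, -0.019, 0]
  ]
}}

```text
time: 2.4
tcp_pos: [0.4445, -0.0458, 0.0592]
tool_rot: [-0.001, 0.001, 1.0, 0.0]
ft_force: [0.3, 0.2, -0.2]
opening: 0.0491
finger_force: 0.0
```

Emit:
{"api": "send_rows", "payload": {
  "steps": [
    [0, 0, 0, 0],
    [0, 0, 0, 0],
    [0, 0, 0, 0],
    [0, 0, 0, 0],
    [0, 0, 0, 0]
  ],
  "fingers": 1,
  "force": 30
}}

```text
time: 2.82
tcp_pos: [0.4466, -0.0471, 0.0625]
tool_rot: [0.001, 0.001, 1.0, -0.0]
ft_force: [-0.4, -0.1, -0.4]
opening: 0.0243
finger_force: 31.2
```

Emit:
{"api": "send_rows", "payload": {
  "steps": [
    [0, 0, 0, 0],
    [0, 0, 0.02, 0],
    [0, 0, 0.04, 0],
    [0, 0, 0.04, 0],
    [0, 0, 0.04, 0]
  ]
}}

```text
time: 3.23
tcp_pos: [0.4455, -0.047, 0.2033]
tool_rot: [-0.0, 0.001, 1.0, 0.0]
ft_force: [1.1, -0.7, -0.9]
opening: 0.0242
finger_force: 31.2
```

Emit:
{"api": "send_rows", "payload": {
  "steps": [
    [0.0084, 0.0283, 0, -0.0772],
    [0.0084, 0.0283, 0, -0.0772],
    [0.0084, 0.0283, 0, -0.0772],
    [0.0084, 0.0283, 0, -0.0772],
    [0.0084, 0.0283, 0, -0.0772]
  ]
}}

```text
time: 3.65
tcp_pos: [0.4881, 0.0958, 0.2019]
tool_rot: [0.0, 0.195, 0.981, 0.0]
ft_force: [-0.2, 0.1, 0.3]
opening: 0.0242
finger_force: 31.4
```

Emit:
{"api": "send_rows", "payload": {
  "steps": [
    [0.0084, 0.0283, 0, -0.0772],
    [0.0084, 0.0283, 0, -0.0772],
    [0.0084, 0.0283, 0, -0.0772],
    [0.0084, 0.0283, 0, -0.0772],
    [0.0084, 0.0283, 0, -0.0772]
  ]
}}

```text
time: 4.07
tcp_pos: [0.53, 0.2374, 0.2017]
tool_rot: [0.0, 0.38, 0.925, 0.0]
ft_force: [0.0, -0.5, -0.1]
opening: 0.0243
finger_force: 31.3
```

Emit:
{"api": "send_rows", "payload": {
  "steps": [
    [0, 0, 0, 0],
    [0, 0, 0, 0]
  ]
}}

```text
time: 4.23
tcp_pos: [0.5298, 0.2368, 0.2013]
tool_rot: [0.0, 0.377, 0.926, -0.0]
ft_force: [-0.0, -0.3, -0.5]
opening: 0.0242
finger_force: 31.3
```

```bash
python3 - <<'E'
from h import *
s=r.read_state(); C=cal("wrist"); im,D=get_image("wrist"); save("w2",im); np.savez("pics/w2.npz",im=im,D=D,rv=C[0]["rvec"],tv=C[2])
print(s["tcp_pos"],s["tool_rot"],s["q"].round(2))
i=im.astype(int); y=((i[...,0]>150)&(i[...,1]>140)&(i[...,2]<.75*i[...,0])).astype(np.uint8)
n,l,st,c=cv2.connectedComponentsWithStats(y)
for k in range(1,n):
    if st[k,4]>60: print(st[k],c[k].round(1),onplane(C,c[k],.032).round(4))
w=cloud(C,D).reshape(-1,3)
q=w[(w[:,2]>.054)&(w[:,2]<.062)&(np.hypot(w[:,0]-.5025,w[:,1]-.2625)<.07)]; print("block",len(q),q[:,2].mean(),cv2.minAreaRect(q[:,:2].astype(np.float32)))
E
```

```text
[0.52980139 0.23684058 0.20130283] [ 2.94448578e-07  3.76725142e-01  9.26325086e-01 -4.61850332e-05] [ 0.34  0.47  1.63 -0.    1.05 -0.46]
[306 101  26  27 557] [318.2 114.3] [[0.4738 0.2888 0.032 ]]
[306 157  26  25 509] [318.5 168.9] [[0.5012 0.2623 0.032 ]]
[309 209  22  22 400] [319.6 219.5] [[0.5286 0.2367 0.032 ]]
[494 412   9  12  71] [499.  417.2] [[0.7705 0.2252 0.032 ]]
[462 452  27  23 113] [472.8 461.9] [[0.7949 0.1772 0.032 ]]
block 5953 0.05734497483274918 ((0.5014843940734863, 0.2621748149394989), (0.04644247144460678, 0.11707460135221481), 46.260982513427734)
```

View pics/w2.png

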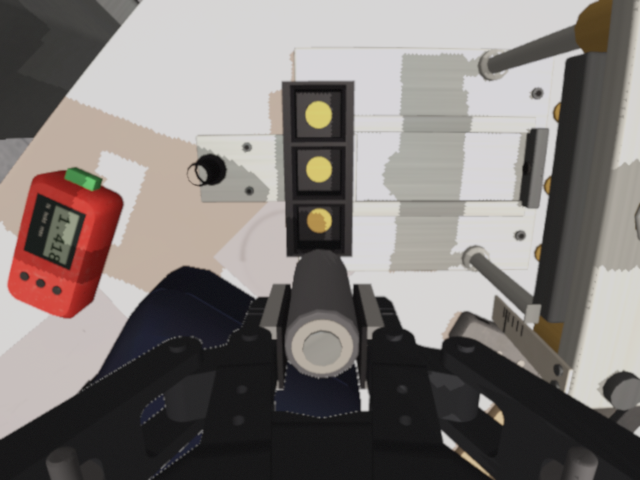

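The pockets show at (318,114), (318,169) and (320,219), and the held cell's terminal is at (322,346). Next I'll check how the cell sits in the jaws.

```bash
python3 - <<'E'
from h import *
z=np.load("pics/w2.npz"); C=cal("wrist"); im,D=z["im"],z["D"]
P=cloud(C,D); w=P.reshape(-1,3); tcp=r.read_state()["tcp_pos"]
q=w[(w[:,2]>.199)&(w[:,2]<.215)&(np.hypot(*(w[:,:2]-tcp[:2]).T)<.03)]; print(len(q),q.mean(0)-tcp,np.percentile(q[:,2],[5,25,50,75,95]))
g=cv2.cvtColor(im,cv2.COLOR_RGB2GRAY)[290:400,270:375]
cc=cv2.HoughCircles(cv2.GaussianBlur(g,(5,5),0),cv2.HOUGH_GRADIENT,1,30,param1=80,param2=20,minRadius=14,maxRadius=45); print(cc)
for c in cc[0][:3]: print(c+[270,290,0],[(onplane(C,c[:2]+[270,290],h)-tcp).round(4).tolist() for h in(.2055,.2075)])
E
```

```text
7152 [-0.00165292  0.00222217  0.00508917] [0.20073326 0.20439862 0.20542592 0.2072405  0.21383116]
[[[52.5 42.5 44.4]]]
[322.5        332.5         44.40000153] [[[-0.0025, 0.0036, 0.0042]], [[-0.0033, 0.0043, 0.0062]]]
```

Emit:
{"api": "send_rows", "payload": {
  "steps": [
    [-0.0004, -0.0002, -0.03, 0.004],
    [0, 0, -0.03, 0.004],
    [0, 0, -0.014, 0],
    [0, 0, -0.005, 0],
    [0, 0, -0.005, 0]
  ]
}}

```text
time: 4.7
tcp_pos: [0.5295, 0.2348, 0.1173]
tool_rot: [-0.0, 0.374, 0.927, -0.0]
ft_force: [-0.1, 1.5, -0.8]
opening: 0.0242
finger_force: 31.3
```

Emit:
{"api": "send_rows", "payload": {
  "steps": [
    [0, 0, -0.005, 0],
    [0, 0, -0.005, 0],
    [0, 0, -0.005, 0],
    [0, 0, -0.004, 0],
    [0, 0, -0.003, 0]
  ]
}}

```text
time: 5.12
tcp_pos: [0.5296, 0.2357, 0.0951]
tool_rot: [0.0, 0.374, 0.927, 0.0]
ft_force: [-0.0, 0.6, -1.4]
opening: 0.024
finger_force: 31.3
```

Emit:
{"api": "send_rows", "payload": {
  "steps": [
    [0, 0, -0.0015, 0],
    [0, 0, 0, 0]
  ]
}}

```text
time: 5.28
tcp_pos: [0.5296, 0.2357, 0.0937]
tool_rot: [-0.0, 0.374, 0.927, -0.0]
ft_force: [-0.4, -0.9, 0.1]
opening: 0.0238
finger_force: 31.4
```

Emit:
{"api": "send_rows", "payload": {
  "steps": [
    [0, 0, 0, 0],
    [0, 0, 0, 0],
    [0, 0, 0, 0],
    [0, 0, 0, 0]
  ],
  "fingers": -0.15
}}

```text
time: 5.62
tcp_pos: [0.5297, 0.2358, 0.094]
tool_rot: [0.0, 0.374, 0.927, 0.0]
ft_force: [-0.3, 0.4, -0.2]
opening: 0.0494
finger_force: 0.0
```

Emit:
{"api": "send_rows", "payload": {
  "steps": [
    [0, 0, 0.01, 0],
    [0, 0, 0.03, 0],
    [0, 0, 0.035, 0],
    [0, 0, 0.0325, 0],
    [0, 0, 0, 0]
  ]
}}

```text
time: 6.03
tcp_pos: [0.532, 0.2366, 0.2085]
tool_rot: [0.004, 0.374, 0.927, 0.003]
ft_force: [-0.1, 0.7, 0.3]
opening: 0.0494
finger_force: 0.0
```

```bash
cat > tr.py <<'E'
from h import *
import sys
C=cal("wrist"); im,D=get_image("wrist"); save(sys.argv[1],im); np.savez(f"pics/{sys.argv[1]}.npz",im=im,D=D)
w=cloud(C,D).reshape(-1,3); print(r.read_state()["tcp_pos"])
for n,p in(("p0",(.529,.2365)),("p1",(.5018,.2623)),("p2",(.4746,.289))):
    q=w[(w[:,2]>.08)&(w[:,2]<.125)&(np.hypot(*(w[:,:2]-p).T)<.022)]
    if len(q)>100: print(n,len(q),((q.min(0)+q.max(0))/2).round(4),np.percentile(q[:,2],[10,50,90,98]).round(4))
E
python3 tr.py w3
```

```text
[0.53106101 0.23622523 0.20543665]
p0 1525 [0.53   0.2352 0.0906] [0.0915 0.0971 0.0989 0.0998]
```

Emit:
{"api": "send_rows", "payload": {
  "steps": [
    [-0.0078, -0.0283, 0, 0],
    [-0.0078, -0.0283, 0, 0],
    [-0.0078, -0.0283, 0, 0],
    [-0.0078, -0.0283, 0, 0],
    [-0.0078, -0.0283, 0, 0]
  ]
}}

```text
time: 6.5
tcp_pos: [0.4896, 0.093, 0.2009]
tool_rot: [-0.0, 0.374, 0.927, -0.0]
ft_force: [-0.2, -0.2, 0.0]
opening: 0.0493
finger_force: 0.0
```

Emit:
{"api": "send_rows", "payload": {
  "steps": [
    [-0.0078, -0.0283, 0, 0],
    [-0.0078, -0.0283, 0, 0],
    [-0.0078, -0.0283, 0, 0],
    [-0.0078, -0.0283, 0, 0],
    [-0.0078, -0.0283, 0, 0]
  ]
}}

```text
time: 6.92
tcp_pos: [0.4506, -0.0485, 0.201]
tool_rot: [-0.0, 0.374, 0.927, -0.0]
ft_force: [-0.2, -0.0, 0.6]
opening: 0.0493
finger_force: 0.0
```

Emit:
{"api": "send_rows", "payload": {
  "steps": [
    [-0.0078, -0.0283, 0, 0],
    [-0.0078, -0.0283, 0, 0],
    [-0.0078, -0.0283, 0, 0],
    [-0.0078, -0.0283, 0, 0],
    [-0.0078, -0.0283, 0, 0]
  ]
}}

```text
time: 7.33
tcp_pos: [0.4117, -0.19, 0.201]
tool_rot: [-0.0, 0.374, 0.927, 0.0]
ft_force: [0.0, 0.1, 0.8]
opening: 0.0493
finger_force: 0.0
```

Emit:
{"api": "send_rows", "payload": {
  "steps": [
    [0, 0, 0, 0],
    [0, 0, 0, 0]
  ]
}}

```text
time: 7.5
tcp_pos: [0.412, -0.1896, 0.2009]
tool_rot: [-0.0, 0.375, 0.927, 0.0]
ft_force: [-0.3, 0.9, 0.9]
opening: 0.0489
finger_force: 0.0
```

```bash
cat > cl.py <<'E'
from h import *
import sys
C=cal("wrist"); im,D=get_image("wrist"); save(sys.argv[1],im); w=cloud(C,D).reshape(-1,3); print(r.read_state()["tcp_pos"])
for p in((.4125,-.189),(.4148,-.299)):
    q=w[(w[:,2]>.06)&(w[:,2]<.075)&(np.hypot(*(w[:,:2]-p).T)<.025)]
    if len(q)>100: print(p,len(q),((q.min(0)+q.max(0))/2).round(4),(q.max(0)-q.min(0)).round(4),np.percentile(q[:,2],[50,90]).round(4))
E
python3 cl.py w4
```

```text
[ 0.41223233 -0.18873793  0.20095696]
(0.4125, -0.189) 1141 [ 0.4116 -0.1895  0.0643] [0.0253 0.0257 0.0087] [0.0653 0.067 ]
```

Emit:
{"api": "send_rows", "payload": {
  "steps": [
    [0, 0, -0.03, 0],
    [0, 0, -0.03, 0],
    [0, 0, -0.03, 0],
    [0, 0, -0.03, 0],
    [0, 0, -0.02, 0]
  ]
}}

```text
time: 7.97
tcp_pos: [0.4119, -0.1871, 0.059]
tool_rot: [-0.001, 0.373, 0.928, 0.0]
ft_force: [0.0, -0.7, -0.5]
opening: 0.0491
finger_force: 0.0
```

Emit:
{"api": "send_rows", "payload": {
  "steps": [
    [0, 0, 0, 0],
    [0, 0, 0, 0],
    [0, 0, 0, 0],
    [0, 0, 0, 0],
    [0, 0, 0, 0]
  ],
  "fingers": 1
}}

```text
time: 8.38
tcp_pos: [0.4132, -0.1889, 0.0625]
tool_rot: [0.001, 0.374, 0.927, -0.0]
ft_force: [1.1, 0.7, -0.9]
opening: 0.0242
finger_force: 31.3
```

Emit:
{"api": "send_rows", "payload": {
  "steps": [
    [0, 0, 0, 0],
    [0, 0, 0.02, 0],
    [0, 0, 0.04, 0],
    [0, 0, 0.04, 0],
    [0, 0, 0.04, 0]
  ]
}}

```text
time: 8.8
tcp_pos: [0.4121, -0.1886, 0.2034]
tool_rot: [-0.0, 0.374, 0.927, 0.0]
ft_force: [1.0, -0.2, -1.1]
opening: 0.0243
finger_force: 31.3
```

Emit:
{"api": "send_rows", "payload": {
  "steps": [
    [0.006, 0.03, 0, 0],
    [0.006, 0.03, 0, 0],
    [0.006, 0.03, 0, 0],
    [0.006, 0.03, 0, 0],
    [0.006, 0.03, 0, 0]
  ]
}}

```text
time: 9.22
tcp_pos: [0.4426, -0.0374, 0.2019]
tool_rot: [0.001, 0.374, 0.927, 0.0]
ft_force: [-0.0, -0.3, -1.8]
opening: 0.0242
finger_force: 31.5
```

Emit:
{"api": "send_rows", "payload": {
  "steps": [
    [0.006, 0.03, 0, 0],
    [0.006, 0.03, 0, 0],
    [0.006, 0.03, 0, 0],
    [0.006, 0.03, 0, 0],
    [0.006, 0.03, 0, 0]
  ]
}}

```text
time: 9.63
tcp_pos: [0.4726, 0.1128, 0.2018]
tool_rot: [0.0, 0.374, 0.927, 0.0]
ft_force: [1.4, -0.9, -1.1]
opening: 0.0241
finger_force: 31.5
```

Emit:
{"api": "send_rows", "payload": {
  "steps": [
    [0.006, 0.03, 0, 0],
    [0.006, 0.03, 0, 0],
    [0.006, 0.03, 0, 0],
    [0.006, 0.03, 0, 0],
    [0.006, 0.031, 0, 0]
  ]
}}

```text
time: 10.05
tcp_pos: [0.5026, 0.2637, 0.2018]
tool_rot: [0.0, 0.374, 0.927, 0.0]
ft_force: [0.9, -1.3, -1.5]
opening: 0.0239
finger_force: 31.5
```

Emit:
{"api": "send_rows", "payload": {
  "steps": [
    [0, 0, 0, 0],
    [0, 0, 0, 0]
  ]
}}

```text
time: 10.22
tcp_pos: [0.5024, 0.2633, 0.2014]
tool_rot: [0.0, 0.373, 0.928, 0.0]
ft_force: [-0.6, -0.8, -1.5]
opening: 0.0238
finger_force: 31.5
```

```bash
python3 tr.py w5; python3 - <<'E'
from h import *
z=np.load("pics/w5.npz"); C=cal("wrist"); i=z["im"].astype(int); y=((i[...,0]>150)&(i[...,1]>140)&(i[...,2]<.75*i[...,0])).astype(np.uint8)
n,l,st,c=cv2.connectedComponentsWithStats(y)
for k in range(1,n):
    if st[k,4]>60: print(st[k],c[k].round(1),onplane(C,c[k],.032).round(4))
E
```

```text
[0.50228197 0.26227613 0.20133764]
[307 157  25  25 489] [319. 169.] [[0.4737 0.2877 0.032 ]]
[312 209  19  21 167] [324.1 217.4] [[0.5022 0.2656 0.032 ]]
```

Emit:
{"api": "send_rows", "payload": {
  "steps": [
    [-0.0003, 0, -0.03, 0],
    [0, 0, -0.03, 0],
    [0, 0, -0.014, 0],
    [0, 0, -0.005, 0],
    [0, 0, -0.005, 0]
  ]
}}

```text
time: 10.68
tcp_pos: [0.5024, 0.2614, 0.1173]
tool_rot: [-0.0, 0.375, 0.927, -0.0]
ft_force: [0.7, 1.1, -1.4]
opening: 0.0242
finger_force: 31.5
```

Emit:
{"api": "send_rows", "payload": {
  "steps": [
    [0, 0, -0.005, 0],
    [0, 0, -0.005, 0],
    [0, 0, -0.005, 0],
    [0, 0, -0.004, 0],
    [0, 0, -0.0045, 0]
  ]
}}

```text
time: 11.1
tcp_pos: [0.5025, 0.2623, 0.0938]
tool_rot: [0.0, 0.374, 0.927, 0.0]
ft_force: [-0.1, 1.5, -0.7]
opening: 0.024
finger_force: 31.5
```

Emit:
{"api": "send_rows", "payload": {
  "steps": [
    [0, 0, 0, 0],
    [0, 0, 0, 0]
  ]
}}

```text
time: 11.27
tcp_pos: [0.5023, 0.2622, 0.0938]
tool_rot: [-0.0, 0.374, 0.927, -0.0]
ft_force: [0.5, -0.1, -0.4]
opening: 0.0242
finger_force: 31.3
```

Emit:
{"api": "send_rows", "payload": {
  "steps": [
    [0, 0, 0, 0],
    [0, 0, 0, 0],
    [0, 0, 0, 0],
    [0, 0, 0, 0]
  ],
  "fingers": -0.15
}}

```text
time: 11.6
tcp_pos: [0.5024, 0.2622, 0.094]
tool_rot: [0.0, 0.374, 0.927, 0.0]
ft_force: [-0.7, -0.5, -0.1]
opening: 0.0492
finger_force: 0.0
```

Emit:
{"api": "send_rows", "payload": {
  "steps": [
    [0, 0, 0.01, 0],
    [0, 0, 0.03, 0],
    [0, 0, 0.035, 0],
    [0, 0, 0.0325, 0],
    [0, 0, 0, 0]
  ]
}}

```text
time: 12.02
tcp_pos: [0.5046, 0.2632, 0.2083]
tool_rot: [0.004, 0.374, 0.927, 0.004]
ft_force: [0.1, 0.7, -0.3]
opening: 0.0495
finger_force: 0.0
```

```bash
python3 tr.py w6
```

```text
[0.503682   0.26278394 0.20534795]
p0 1445 [0.5298 0.2354 0.0904] [0.0874 0.0969 0.0986 0.0994]
p1 1531 [0.5028 0.2617 0.0904] [0.0912 0.0972 0.0989 0.0996]
```

Emit:
{"api": "send_rows", "payload": {
  "steps": [
    [-0.0049, -0.0312, 0, 0],
    [-0.0049, -0.0312, 0, 0],
    [-0.0049, -0.0312, 0, 0],
    [-0.0049, -0.0312, 0, 0],
    [-0.0049, -0.0312, 0, 0]
  ]
}}

```text
time: 12.48
tcp_pos: [0.4769, 0.1049, 0.2009]
tool_rot: [-0.0, 0.374, 0.927, -0.0]
ft_force: [0.9, -0.8, 0.1]
opening: 0.0489
finger_force: 0.0
```

Emit:
{"api": "send_rows", "payload": {
  "steps": [
    [-0.0049, -0.0312, 0, 0],
    [-0.0049, -0.0312, 0, 0],
    [-0.0049, -0.0312, 0, 0],
    [-0.0049, -0.0312, 0, 0],
    [-0.0049, -0.0312, 0, 0]
  ]
}}

```text
time: 12.9
tcp_pos: [0.4524, -0.0511, 0.201]
tool_rot: [-0.0, 0.374, 0.927, -0.0]
ft_force: [0.6, -0.4, 0.2]
opening: 0.049
finger_force: 0.0
```

Emit:
{"api": "send_rows", "payload": {
  "steps": [
    [-0.0049, -0.0312, 0, 0],
    [-0.0049, -0.0312, 0, 0],
    [-0.0049, -0.0312, 0, 0],
    [-0.0049, -0.0312, 0, 0],
    [-0.0049, -0.0312, 0, 0]
  ]
}}

```text
time: 13.32
tcp_pos: [0.4279, -0.2071, 0.201]
tool_rot: [-0.0, 0.374, 0.927, 0.0]
ft_force: [0.5, 0.3, -0.1]
opening: 0.0491
finger_force: 0.0
```

Emit:
{"api": "send_rows", "payload": {
  "steps": [
    [-0.0049, -0.0312, 0, 0],
    [-0.0049, -0.0312, 0, 0],
    [-0.0049, -0.0312, 0, 0],
    [0, 0, 0, 0],
    [0, 0, 0, 0]
  ]
}}

```text
time: 13.73
tcp_pos: [0.4134, -0.3002, 0.2007]
tool_rot: [-0.001, 0.375, 0.927, 0.0]
ft_force: [-0.3, 0.3, -0.0]
opening: 0.0493
finger_force: 0.0
```

```bash
python3 cl.py w7
```

```text
[ 0.41363853 -0.29916467  0.20073616]
(0.4148, -0.299) 1139 [ 0.4138 -0.2995  0.0646] [0.0259 0.0257 0.0087] [0.0653 0.067 ]
```

Emit:
{"api": "send_rows", "payload": {
  "steps": [
    [0, 0, -0.03, 0],
    [0, 0, -0.03, 0],
    [0, 0, -0.03, 0],
    [0, 0, -0.03, 0],
    [0, 0, -0.02, 0]
  ]
}}

```text
time: 14.2
tcp_pos: [0.4135, -0.2973, 0.0589]
tool_rot: [-0.001, 0.373, 0.928, 0.001]
ft_force: [0.1, -0.3, -1.2]
opening: 0.049
finger_force: 0.0
```

Emit:
{"api": "send_rows", "payload": {
  "steps": [
    [0, 0, 0, 0],
    [0, 0, 0, 0],
    [0, 0, 0, 0],
    [0, 0, 0, 0],
    [0, 0, 0, 0]
  ],
  "fingers": 1
}}

```text
time: 14.62
tcp_pos: [0.4147, -0.2996, 0.0626]
tool_rot: [0.001, 0.374, 0.927, -0.0]
ft_force: [0.0, 0.3, -0.6]
opening: 0.0241
finger_force: 31.1
```

Emit:
{"api": "send_rows", "payload": {
  "steps": [
    [0, 0, 0, 0],
    [0, 0, 0.02, 0],
    [0, 0, 0.04, 0],
    [0, 0, 0.04, 0],
    [0, 0, 0.04, 0]
  ]
}}

```text
time: 15.03
tcp_pos: [0.4137, -0.2991, 0.2034]
tool_rot: [-0.0, 0.374, 0.927, 0.0]
ft_force: [1.0, 0.1, -0.9]
opening: 0.024
finger_force: 31.1
```

Emit:
{"api": "send_rows", "payload": {
  "steps": [
    [0.003, 0.03, 0, 0],
    [0.003, 0.03, 0, 0],
    [0.003, 0.03, 0, 0],
    [0.003, 0.03, 0, 0],
    [0.003, 0.03, 0, 0]
  ]
}}

```text
time: 15.45
tcp_pos: [0.4289, -0.1481, 0.2019]
tool_rot: [0.001, 0.374, 0.927, -0.0]
ft_force: [-0.0, 0.2, -1.0]
opening: 0.0237
finger_force: 31.2
```

Emit:
{"api": "send_rows", "payload": {
  "steps": [
    [0.003, 0.03, 0, 0],
    [0.003, 0.03, 0, 0],
    [0.003, 0.03, 0, 0],
    [0.003, 0.03, 0, 0],
    [0.003, 0.03, 0, 0]
  ]
}}

```text
time: 15.87
tcp_pos: [0.444, 0.002, 0.2019]
tool_rot: [0.0, 0.374, 0.927, 0.0]
ft_force: [0.4, -0.4, -1.1]
opening: 0.024
finger_force: 31.2
```

Emit:
{"api": "send_rows", "payload": {
  "steps": [
    [0.003, 0.03, 0, 0],
    [0.003, 0.03, 0, 0],
    [0.003, 0.03, 0, 0],
    [0.003, 0.03, 0, 0],
    [0.003, 0.03, 0, 0]
  ]
}}

```text
time: 16.28
tcp_pos: [0.459, 0.1521, 0.2018]
tool_rot: [0.0, 0.374, 0.927, 0.0]
ft_force: [0.8, -0.1, -1.7]
opening: 0.0241
finger_force: 31.2
```

Emit:
{"api": "send_rows", "payload": {
  "steps": [
    [0.004, 0.035, 0, 0],
    [0.004, 0.035, 0, 0],
    [0.004, 0.035, 0, 0],
    [0.0039, 0.033, 0, 0],
    [0, 0, 0, 0]
  ]
}}

```text
time: 16.7
tcp_pos: [0.4752, 0.2932, 0.2018]
tool_rot: [0.0, 0.373, 0.928, 0.001]
ft_force: [0.2, 1.0, -1.0]
opening: 0.0239
finger_force: 31.2
```

Emit:
{"api": "send_rows", "payload": {
  "steps": [
    [0, 0, 0, 0],
    [0, 0, 0, 0]
  ]
}}

```text
time: 16.87
tcp_pos: [0.4747, 0.2882, 0.2014]
tool_rot: [-0.0, 0.374, 0.927, -0.0]
ft_force: [1.2, 0.5, -1.4]
opening: 0.0239
finger_force: 31.2
```

```bash
python3 tr.py w8
```

```text
[0.47483973 0.28780772 0.20141876]
```

View pics/w8.png

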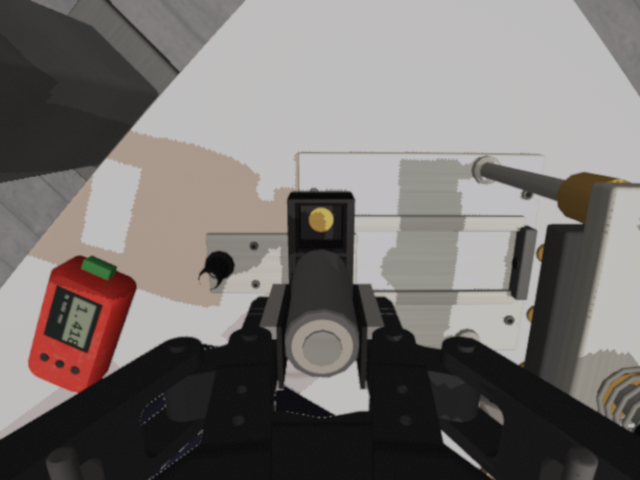

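Cell C is held upright with its terminal at (321,347), above the last pocket's dot at (320,219). I'll place it now.

Emit:
{"api": "send_rows", "payload": {
  "steps": [
    [-0.0002, 0, -0.03, 0],
    [0, 0, -0.03, 0],
    [0, 0, -0.014, 0],
    [0, 0, -0.005, 0],
    [0, 0, -0.005, 0]
  ]
}}

```text
time: 17.33
tcp_pos: [0.475, 0.2878, 0.1173]
tool_rot: [-0.0, 0.375, 0.927, -0.0]
ft_force: [0.2, 0.1, -0.1]
opening: 0.0243
finger_force: 31.2
```

Emit:
{"api": "send_rows", "payload": {
  "steps": [
    [0, 0, -0.005, 0],
    [0, 0, -0.005, 0],
    [0, 0, -0.005, 0],
    [0, 0, -0.004, 0],
    [0, 0, -0.0045, 0]
  ]
}}

```text
time: 17.75
tcp_pos: [0.475, 0.2887, 0.0938]
tool_rot: [0.0, 0.374, 0.927, 0.0]
ft_force: [-0.1, -0.3, -0.9]
opening: 0.0239
finger_force: 31.2
```

Emit:
{"api": "send_rows", "payload": {
  "steps": [
    [0, 0, 0, 0],
    [0, 0, 0, 0]
  ]
}}

```text
time: 17.92
tcp_pos: [0.4748, 0.2886, 0.0938]
tool_rot: [-0.0, 0.374, 0.927, -0.0]
ft_force: [0.8, 0.0, -1.0]
opening: 0.0239
finger_force: 31.1
```

Emit:
{"api": "send_rows", "payload": {
  "steps": [
    [0, 0, 0, 0],
    [0, 0, 0, 0],
    [0, 0, 0, 0],
    [0, 0, 0, 0]
  ],
  "fingers": -0.15
}}

```text
time: 18.25
tcp_pos: [0.4748, 0.2886, 0.0939]
tool_rot: [0.0, 0.374, 0.927, 0.0]
ft_force: [0.3, -1.0, -0.7]
opening: 0.0491
finger_force: 0.0
```

Emit:
{"api": "send_rows", "payload": {
  "steps": [
    [0, 0, 0.01, 0],
    [0, 0, 0.03, 0],
    [0, 0, 0.035, 0],
    [0, 0, 0.0325, 0],
    [0, 0, 0, 0]
  ]
}}

```text
time: 18.67
tcp_pos: [0.477, 0.2898, 0.2082]
tool_rot: [0.003, 0.374, 0.927, 0.004]
ft_force: [0.2, -0.3, 0.7]
opening: 0.0492
finger_force: 0.0
```

```bash
python3 tr.py w9
```

```text
[0.47612399 0.28929979 0.20526912]
p0 1450 [0.5295 0.2354 0.09  ] [0.0856 0.0967 0.0988 0.0995]
p1 1462 [0.5024 0.2622 0.0905] [0.0868 0.0968 0.0987 0.0994]
p2 1534 [0.4752 0.2878 0.0905] [0.0918 0.0972 0.0989 0.0996]
```

Emit:
{"api": "send_rows", "payload": {
  "steps": [
    [-0.0119, -0.0232, 0, 0],
    [-0.0119, -0.0232, 0, 0],
    [-0.0119, -0.0232, 0, 0],
    [-0.0119, -0.0232, 0, 0],
    [-0.0119, -0.0234, 0, 0]
  ],
  "fingers": 1
}}

```text
time: 19.13
tcp_pos: [0.4141, 0.1713, 0.2008]
tool_rot: [-0.0, 0.374, 0.927, -0.0]
ft_force: [0.2, -0.9, 0.5]
opening: -0.0003
finger_force: 0.0
```

Emit:
{"api": "send_rows", "payload": {
  "steps": [
    [0, 0, 0, 0],
    [0, 0, 0, 0]
  ]
}}

```text
time: 19.3
tcp_pos: [0.4149, 0.1717, 0.2012]
tool_rot: [-0.0, 0.375, 0.927, -0.0]
ft_force: [0.1, 0.3, 0.2]
opening: 0.0001
finger_force: 0.0
```

```bash
python3 - <<'E'
from h import *
C=cal("wrist"); im,D=get_image("wrist"); save("w10",im); w=cloud(C,D).reshape(-1,3); print(r.read_state()["tcp_pos"],r.read_state()["opening"])
q=w[(w[:,2]>.054)&(w[:,2]<.066)&(np.hypot(*(w[:,:2]-(.4466,.2045)).T)<.02)]; print(len(q),(q.min(0)+q.max(0))/2,q.max(0)-q.min(0),np.median(q[:,2]))
print(proj(C,[.4466,.2045,.06]))
# obstacles near the descent column
d=w-[.4150,.1721,0]; u=np.array([.6947,.7193]); a=d[:,:2]@u; b=d[:,:2]@[-u[1],u[0]]
m=(abs(a)<.03)&(abs(b)<.03)&(w[:,2]<.12)&(w[:,2]>.03); print("obst",m.sum())
E
```

```text
[0.41544386 0.17241988 0.20130962] 2.6109850868682536e-05
188 [0.44576614 0.2045723  0.05742993] [0.01608915 0.01618923 0.00674814] 0.05771685300473152
[[387.89553847 230.23537938]]
obst 0
```

View pics/w10.png

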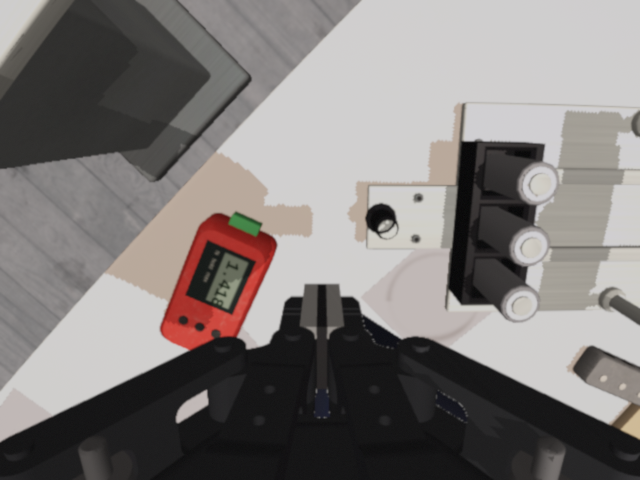

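All three cells stand in the block and the post is at (385,222). Next I'll lower the closed fingers behind the post and push.

Emit:
{"api": "send_rows", "payload": {
  "steps": [
    [0, 0, -0.03, 0],
    [0, 0, -0.03, 0],
    [0, 0, -0.03, 0],
    [0, 0, -0.03, 0],
    [0, 0, -0.0148, 0]
  ]
}}

```text
time: 19.77
tcp_pos: [0.4144, 0.1728, 0.0634]
tool_rot: [-0.001, 0.374, 0.928, -0.001]
ft_force: [-0.5, -1.5, 0.3]
opening: 0.0002
finger_force: 0.0
```

Emit:
{"api": "send_rows", "payload": {
  "steps": [
    [0.0028, 0.0029, 0, 0],
    [0.0028, 0.0029, 0, 0],
    [0.0028, 0.0029, 0, 0],
    [0.0028, 0.0029, 0, 0],
    [0.0028, 0.0029, 0, 0]
  ]
}}

```text
time: 20.18
tcp_pos: [0.4303, 0.1876, 0.0676]
tool_rot: [0.001, 0.374, 0.927, 0.001]
ft_force: [-0.2, -0.4, -0.8]
opening: -0.0001
finger_force: 0.0
```

Emit:
{"api": "send_rows", "payload": {
  "steps": [
    [0.0028, 0.0029, 0, 0],
    [0.0028, 0.0029, 0, 0],
    [0.0028, 0.0029, 0, 0],
    [0.0028, 0.0029, 0, 0],
    [0.0028, 0.0029, 0, 0]
  ]
}}

```text
time: 20.6
tcp_pos: [0.4435, 0.2016, 0.0666]
tool_rot: [-0.0, 0.374, 0.927, -0.0]
ft_force: [-1.5, -2.9, 1.9]
opening: 0.0001
finger_force: 1.3
```

Emit:
{"api": "send_rows", "payload": {
  "steps": [
    [0.0028, 0.0029, 0, 0],
    [0.0028, 0.0029, 0, 0],
    [0.0028, 0.0029, 0, 0],
    [0.0028, 0.0029, 0, 0],
    [0.0028, 0.0029, 0, 0]
  ]
}}

```text
time: 21.02
tcp_pos: [0.4576, 0.2162, 0.0665]
tool_rot: [-0.0, 0.374, 0.927, -0.0]
ft_force: [-2.0, -2.5, 2.1]
opening: -0.0001
finger_force: 1.3
```

Emit:
{"api": "send_rows", "payload": {
  "steps": [
    [0.0028, 0.0029, 0, 0],
    [0.0028, 0.0029, 0, 0],
    [0.0028, 0.0029, 0, 0],
    [0.0028, 0.0029, 0, 0],
    [0.0028, 0.0029, 0, 0]
  ]
}}

```text
time: 21.43
tcp_pos: [0.4716, 0.2307, 0.0665]
tool_rot: [-0.0, 0.374, 0.927, 0.0]
ft_force: [-1.0, -2.2, 1.5]
opening: -0.0
finger_force: 1.3
```

Emit:
{"api": "send_rows", "payload": {
  "steps": [
    [0.0028, 0.0029, 0, 0],
    [0.0028, 0.0029, 0, 0],
    [0.0028, 0.0029, 0, 0],
    [0.0028, 0.0029, 0, 0],
    [0.0028, 0.0029, 0, 0]
  ]
}}

```text
time: 21.85
tcp_pos: [0.4856, 0.2452, 0.0665]
tool_rot: [-0.0, 0.374, 0.927, 0.0]
ft_force: [-1.6, -1.7, 1.6]
opening: -0.0
finger_force: 1.3
```

Emit:
{"api": "send_rows", "payload": {
  "steps": [
    [0.0028, 0.0029, 0, 0],
    [0.0028, 0.0029, 0, 0],
    [0.0028, 0.0029, 0, 0],
    [0.0028, 0.0029, 0, 0],
    [0.0028, 0.0029, 0, 0]
  ]
}}

```text
time: 22.27
tcp_pos: [0.4996, 0.2597, 0.0665]
tool_rot: [-0.0, 0.374, 0.927, -0.0]
ft_force: [-2.2, -2.1, 2.3]
opening: 0.0002
finger_force: 1.3
```

```bash
python3 - <<'E'
from h import *
C=cal("wrist"); im,D=get_image("wrist"); save("w11",im); w=cloud(C,D).reshape(-1,3); s=r.read_state(); print(s["tcp_pos"],s["ft_force"])
u=np.array([.6947,.7193]); d=w[:,:2]-[.5893,.3515]; a=d@u; b=d@[-u[1],u[0]]
q=w[(abs(b)<.012)&(a>-.15)&(a<-.06)&(w[:,2]>.053)&(w[:,2]<.066)]; print("post",len(q),len(q) and (q.min(0)+q.max(0))/2)
for k in(-.038,0,.038):
    m=(abs(b-k)<.016)&(a>-.09)&(a<.03)&(w[:,2]>.094)&(w[:,2]<.103); print(k,m.sum(),m.any() and ((a[m].min()+a[m].max())/2,(b[m].min()+b[m].max())/2,np.median(w[m,2])))
E
```

```text
[0.5001388  0.26014959 0.06660185] [-1.24628441 -0.82604215 -0.09617717]
post 1775 [0.50343621 0.26961512 0.05949761]
-0.038 0 False
0 214 (np.float64(-0.06308863613326353), np.float64(0.002904657542969127), np.float64(0.09949372136238477))
0.038 0 False
```

Emit:
{"api": "send_rows", "payload": {
  "steps": [
    [0.0028, 0.0029, 0, 0],
    [0.0028, 0.0029, 0, 0],
    [0.0028, 0.0029, 0, 0],
    [0.0014, 0.0014, 0, 0],
    [0.0014, 0.0014, 0, 0]
  ]
}}

```text
time: 22.73
tcp_pos: [0.5106, 0.2711, 0.0664]
tool_rot: [-0.0, 0.374, 0.927, -0.0]
ft_force: [-2.7, -1.8, 0.7]
opening: 0.0002
finger_force: 1.1
```

Emit:
{"api": "send_rows", "payload": {
  "steps": [
    [0.0014, 0.0014, 0, 0],
    [0.0014, 0.0014, 0, 0],
    [0, 0, 0, 0]
  ]
}}

```text
time: 22.98
tcp_pos: [0.5135, 0.274, 0.0665]
tool_rot: [0.0, 0.374, 0.927, 0.0]
ft_force: [-1.2, 0.4, 0.2]
opening: -0.0
finger_force: 0.4
```

Emit:
{"api": "send_rows", "payload": {
  "steps": [
    [0.0007, 0.0007, 0, 0],
    [0.0007, 0.0007, 0, 0],
    [0.0007, 0.0007, 0, 0]
  ]
}}

```text
time: 23.23
tcp_pos: [0.5154, 0.2758, 0.0665]
tool_rot: [-0.0, 0.374, 0.927, -0.0]
ft_force: [-3.0, -0.9, 1.7]
opening: -0.0001
finger_force: 1.1
```

Emit:
{"api": "send_rows", "payload": {
  "steps": [
    [0.0007, 0.0007, 0, 0],
    [0.0007, 0.0007, 0, 0],
    [0.0007, 0.0007, 0, 0]
  ]
}}

```text
time: 23.48
tcp_pos: [0.5175, 0.278, 0.0665]
tool_rot: [-0.0, 0.374, 0.927, -0.0]
ft_force: [-2.8, -0.9, 0.3]
opening: 0.0003
finger_force: 1.1
```

Emit:
{"api": "send_rows", "payload": {
  "steps": [
    [0.0007, 0.0007, 0, 0],
    [0.0007, 0.0007, 0, 0]
  ]
}}

```text
time: 23.65
tcp_pos: [0.5189, 0.2794, 0.0665]
tool_rot: [-0.0, 0.374, 0.927, -0.0]
ft_force: [-2.7, -0.1, 0.3]
opening: 0.0001
finger_force: 1.1
```

Emit:
{"api": "send_rows", "payload": {
  "steps": [
    [0.0007, 0.0007, 0, 0],
    [0.0007, 0.0007, 0, 0]
  ]
}}

```text
time: 23.82
tcp_pos: [0.5195, 0.2802, 0.0663]
tool_rot: [-0.001, 0.374, 0.927, -0.001]
ft_force: [-9.6, -7.5, 6.7]
opening: -0.0001
finger_force: 6.1
```

Emit:
{"api": "send_rows", "payload": {
  "steps": [
    [0.0007, 0.0007, 0, 0],
    [0.0007, 0.0007, 0, 0]
  ]
}}

```text
time: 23.98
tcp_pos: [0.5197, 0.2805, 0.0662]
tool_rot: [-0.002, 0.374, 0.927, -0.003]
ft_force: [-15.0, -16.5, 13.8]
opening: 0.0002
finger_force: 11.4
```

The tray met its stop (force rose to about 22 N). I'll back off, rise, and go above the knob.

Emit:
{"api": "send_rows", "payload": {
  "steps": [
    [-0.007, -0.00725, 0, 0],
    [-0.007, -0.00725, 0, 0],
    [-0.007, -0.00725, 0, 0],
    [-0.007, -0.00725, 0, 0],
    [0, 0, 0.03, 0]
  ]
}}

```text
time: 24.4
tcp_pos: [0.4908, 0.2512, 0.0927]
tool_rot: [-0.003, 0.374, 0.927, -0.003]
ft_force: [-1.1, -0.4, 0.0]
opening: -0.0001
finger_force: 0.0
```

Emit:
{"api": "send_rows", "payload": {
  "steps": [
    [0, 0, 0.04, 0],
    [0, 0, 0.04, 0],
    [0, 0, 0.04, 0],
    [0, 0, 0.04, 0],
    [0, 0, 0.044, 0]
  ]
}}

```text
time: 24.82
tcp_pos: [0.4937, 0.253, 0.3005]
tool_rot: [0.001, 0.374, 0.927, 0.0]
ft_force: [1.3, 0.7, -0.3]
opening: 0.0
finger_force: 0.0
```

Emit:
{"api": "send_rows", "payload": {
  "steps": [
    [0.0192, 0.0197, 0, 0],
    [0.0192, 0.0197, 0, 0],
    [0.0192, 0.0197, 0, 0],
    [0.0192, 0.0197, 0, 0],
    [0.0192, 0.0197, 0, 0]
  ]
}}

```text
time: 25.23
tcp_pos: [0.5909, 0.3527, 0.2985]
tool_rot: [0.001, 0.374, 0.927, 0.001]
ft_force: [-0.1, -0.2, 0.5]
opening: -0.0003
finger_force: 0.0
```

Emit:
{"api": "send_rows", "payload": {
  "steps": [
    [0, 0, 0, 0],
    [0, 0, 0, 0]
  ]
}}

```text
time: 25.4
tcp_pos: [0.5902, 0.3522, 0.2974]
tool_rot: [0.0, 0.374, 0.927, -0.0]
ft_force: [-0.4, -0.3, 0.5]
opening: -0.0001
finger_force: 0.0
```

```bash
python3 - <<'E'
from h import *
C=cal("wrist"); im,D=get_image("wrist"); save("w12",im); w=cloud(C,D).reshape(-1,3); s=r.read_state(); print(s["tcp_pos"],s["ft_force"],s["q"].round(2))
q=w[(w[:,2]>.231)&(w[:,2]<.242)&(np.hypot(*(w[:,:2]-(.589,.3515)).T)<.035)]; print("knob",len(q),len(q) and (cv2.minEnclosingCircle(q[:,:2].astype(np.float32)),(q.min(0)+q.max(0))/2,np.median(q[:,2])))
C=cal("scene"); im2,D=get_image("scene"); save("s2",im2); w=cloud(C,D).reshape(-1,3)
u=np.array([.6947,.7193]); d=w[:,:2]-[.588,.350]; a=d@u; b=d@[-u[1],u[0]]
for k in(-.038,0,.038):
    m=(abs(b-k)<.016)&(abs(a)<.03)&(w[:,2]>.08)&(w[:,2]<.103); print("cell",k,m.sum(),m.any() and ((a[m].min()+a[m].max())/2,(b[m].min()+b[m].max())/2,w[m,2].max()))
m=(abs(b)<.012)&(a<-.06)&(a>-.1)&(w[:,2]>.05)&(w[:,2]<.066); print("post a",m.sum(),m.any() and (a[m].min()+a[m].max())/2)
c2=cv2.resize(im2[100:240,215:335],None,fx=4,fy=4,interpolation=2)
o=np.zeros((560,800,3),np.uint8); o[:,:480]=c2; o[:240,480:]=cv2.resize(im,(320,240)); save("v12",o)
E
```

```text
[0.58982275 0.35160868 0.29779333] [ 0.11334334 -0.26213495 -0.63091002] [ 0.47  0.58  1.2  -0.    1.36 -0.33]
knob 4183 (((0.58933424949646, 0.3539760708808899), 0.02053084410727024), array([0.58937026, 0.35414889, 0.23468079]), np.float64(0.23563820727798088))
cell -0.038 71 (np.float64(-0.0011295657524713707), np.float64(-0.041081318157239304), np.float64(0.1010063270694363))
cell 0 80 (np.float64(1.1421424742040324e-05), np.float64(-0.002477826780568677), np.float64(0.10072298599313657))
cell 0.038 81 (np.float64(-0.0007543375260812514), np.float64(0.03653475553310134), np.float64(0.10033446079863595))
post a 21 -0.08179682971481955
```

View pics/v12.png

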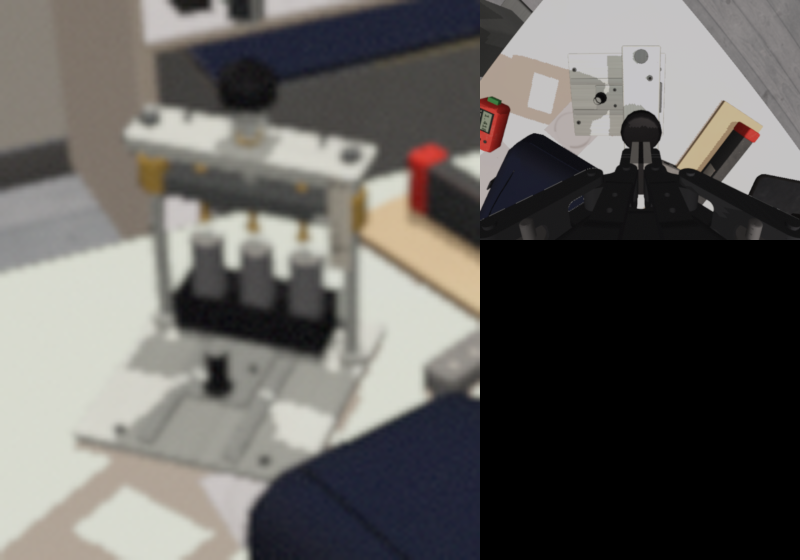

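```bash
python3 - <<'E'
from h import *
C=cal("scene"); print(proj(C,[[.5896,.352,.2728],[.5896,.352,.236],[.5896,.352,.35]]).round())
E
```

```text
[[276. 105.]
 [276. 118.]
 [275.  76.]]
```

Emit:
{"api": "send_rows", "payload": {
  "steps": [
    [0, 0.0008, -0.012, 0],
    [0, 0, -0.01, 0],
    [0, 0, -0.008, 0],
    [0, 0, 0, 0],
    [0, 0, 0, 0]
  ]
}}

```text
time: 25.92
tcp_pos: [0.5894, 0.3521, 0.2674]
tool_rot: [-0.0, 0.374, 0.927, -0.001]
ft_force: [-0.1, -0.2, 0.3]
opening: -0.0002
finger_force: 0.0
```

Emit:
{"api": "send_rows", "payload": {
  "steps": [
    [0, 0, -0.0015, 0],
    [0, 0, -0.0015, 0],
    [0, 0, 0, 0]
  ]
}}

```text
time: 26.17
tcp_pos: [0.5897, 0.3524, 0.2652]
tool_rot: [0.0, 0.374, 0.927, 0.0]
ft_force: [0.3, -0.0, 0.9]
opening: 0.0002
finger_force: 0.0
```

Emit:
{"api": "send_rows", "payload": {
  "steps": [
    [0, 0, -0.0015, 0],
    [0, 0, -0.0015, 0],
    [0, 0, 0, 0]
  ]
}}

```text
time: 26.42
tcp_pos: [0.5896, 0.3524, 0.2618]
tool_rot: [-0.0, 0.374, 0.927, -0.0]
ft_force: [0.6, 0.6, -0.5]
opening: 0.0
finger_force: 0.0
```

Emit:
{"api": "send_rows", "payload": {
  "steps": [
    [0, 0, -0.0015, 0],
    [0, 0, -0.0015, 0],
    [0, 0, 0, 0]
  ]
}}

```text
time: 26.67
tcp_pos: [0.5898, 0.3524, 0.2594]
tool_rot: [0.0, 0.374, 0.927, 0.0]
ft_force: [-0.8, -0.5, 3.6]
opening: -0.0003
finger_force: 1.8
```

Emit:
{"api": "send_rows", "payload": {
  "steps": [
    [0, 0, -0.002, 0],
    [0, 0, -0.002, 0],
    [0, 0, -0.002, 0],
    [0, 0, -0.0015, 0],
    [0, 0, 0, 0]
  ]
}}

```text
time: 27.08
tcp_pos: [0.5898, 0.3525, 0.2519]
tool_rot: [0.0, 0.374, 0.927, 0.0]
ft_force: [-0.6, -1.2, 4.6]
opening: 0.0004
finger_force: 2.4
```

Emit:
{"api": "send_rows", "payload": {
  "steps": [
    [0, 0, -0.0015, 0],
    [0, 0, -0.0015, 0],
    [0, 0, 0, 0]
  ]
}}

```text
time: 27.33
tcp_pos: [0.5898, 0.3525, 0.2491]
tool_rot: [0.0, 0.374, 0.927, 0.0]
ft_force: [-1.8, -0.5, 5.4]
opening: 0.0
finger_force: 2.6
```

Emit:
{"api": "send_rows", "payload": {
  "steps": [
    [0, 0, -0.001, 0],
    [0, 0, -0.001, 0],
    [0, 0, 0, 0]
  ]
}}

```text
time: 27.58
tcp_pos: [0.5898, 0.3525, 0.2476]
tool_rot: [0.0, 0.374, 0.927, 0.0]
ft_force: [-2.8, -2.1, 9.4]
opening: -0.0001
finger_force: 4.5
```

```bash
cat > st.py <<'E'
from h import *
S=[]
for k in range(6):
    im,D=get_image("scene"); s=r.read_state(); S.append(np.r_[s["tcp_pos"],s["ft_force"]])
print(np.mean(S,0).round(4),np.std(S,0).round(4)); save("s3",im)
E
python3 st.py
```

```text
[ 0.5898  0.3525  0.2478 -2.6945 -1.4179  8.8769] [0.     0.     0.     0.6657 0.3111 0.3917]
```

Emit:
{"api": "send_rows", "payload": {
  "steps": [
    [0, 0, -0.001, 0],
    [0, 0, -0.001, 0],
    [0, 0, -0.001, 0],
    [0, 0, -0.001, 0],
    [0, 0, 0, 0]
  ]
}}

```text
time: 28.3
tcp_pos: [0.5899, 0.3525, 0.2444]
tool_rot: [0.001, 0.374, 0.927, 0.001]
ft_force: [-5.0, -2.5, 13.5]
opening: 0.0004
finger_force: 6.9
```

```bash
python3 st.py
```

```text
[ 0.5899  0.3525  0.2445 -4.4397 -2.5425 13.4494] [0.     0.     0.     0.5259 0.6504 0.3526]
```

Emit:
{"api": "send_rows", "payload": {
  "steps": [
    [0, 0, -0.001, 0],
    [0, 0, -0.0007, 0],
    [0, 0, 0, 0],
    [0, 0, 0, 0]
  ]
}}

```text
time: 28.93
tcp_pos: [0.5899, 0.3525, 0.2432]
tool_rot: [0.001, 0.374, 0.927, 0.001]
ft_force: [-4.5, -3.0, 15.9]
opening: 0.0001
finger_force: 7.8
```

```bash
python3 st.py; python3 - <<'E'
from h import *
z=cv2.imread("pics/s3.png")[105:245,215:335]; o=cv2.resize(z,None,fx=4,fy=4,interpolation=2)
im,_=get_image("wrist"); save("w13",im)
b=cv2.resize(cv2.imread("pics/s3.png")[125:185,290:320],None,fx=9,fy=9,interpolation=2)
c=np.zeros((560,480+270,3),np.uint8); c[:,:480]=o; c[:540,480:]=b; cv2.imwrite("pics/v13.png",c)
E
```

```text
[ 0.5899  0.3525  0.2432 -5.2954 -3.0644 15.3791] [0.     0.     0.     0.2774 0.5579 0.7941]
```

View pics/v13.png

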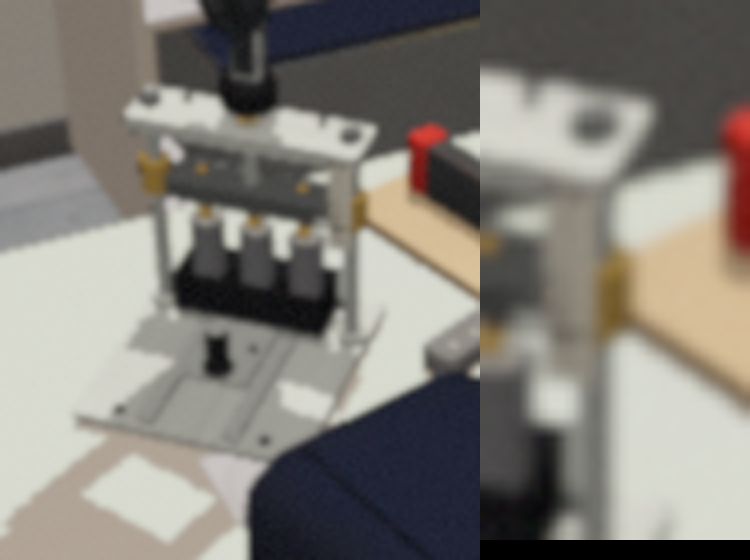

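The picture shows the fingers on the knob and all three contacts on the cell terminals. Travel is about 17.8 mm at 15.4 N, so I'll add a last 0.2 mm and hand in.

Emit:
{"api": "send_rows", "payload": {
  "steps": [
    [0, 0, -0.0002, 0],
    [0, 0, 0, 0],
    [0, 0, 0, 0],
    [0, 0, 0, 0]
  ]
}}

```text
time: 29.62
tcp_pos: [0.5899, 0.3525, 0.2431]
tool_rot: [0.001, 0.374, 0.927, 0.001]
ft_force: [-5.8, -2.2, 15.5]
opening: -0.0001
finger_force: 8.1
```

```bash
python3 st.py; python3 -c "
from station import r
print(r.close_job())"
```

```text
[ 0.5899  0.3525  0.2431 -5.2218 -3.0273 16.0065] [0.     0.     0.     0.2112 0.424  0.4507]
the job is handed in; nothing more can be done
None
```

The job is handed in at about 30 s: all three cells are seated, the tray is home against its stop, and the knob is held down about 18 mm at 16 N; I judged the travel from tool height and force, because the scale line was too blurred to read.

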